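# Switch on the short torch

### The arm

A 6-joint arm with a two-finger parallel gripper is mounted at the origin on the work surface. World frame = base frame: x ahead of the robot, y to its left, z up, the work surface at z = 0. Lengths are in mm, angles in degrees, forces in N, time in s.
With the tool pointing down it reaches from about 300 to 850 mm from the base axis. Payload 4.2 kg.
Tool frame: the origin (TCP) lies on the front face of the gripper's body, between the roots of the fingers; the fingertips stand 78 mm ahead of it and the grasp point (between the pads) lies 60 mm ahead of it; x points along the fingers, y is the direction in which the jaws open and shut, and the axes are right-handed (so a half turn about x gives the same grasp; the last joint's range is limited). The gripper opens to 91 mm and grips with 3 to 60 N. Pads are 32 mm wide; open, the fingers measure 118 mm over their backs; the gripper's body (76 mm by 178 mm) begins 60 mm behind the grasp point.
Start: joints at [-72.766, 18.312, 89.639, -0, 72.044, -1.146], TCP at [181.314, -545.674, 292.276] pointing down, gripper open.
Joint ranges: [-177.97, 177.97], [-48.28, 115.42], [12.27, 149.76], [-77.06, 257.06], [2.81, 150.46], [-146.56, 146.56]. Speed limits (degrees/s): [147.25, 147.25, 180, 180, 180, 180].

### API

Orientations are given as [roll, pitch, yaw] about the fixed x, y, z axes, in that order (R = Rz(yaw) Ry(pitch) Rx(roll)).
In Python, from workcell import status, viewer, env gives the robot as it stands. The module is installed in compiled form; this text tells all that it offers.
- The arm moves only by the tool move_arm, never from a script. Its argument "moves" is a list of rows, each a list of 3 entries, a list of its own where there are three numbers: the shift along the tool's x, y, z in cm, then the turn about the tool's x in rad, then the gripper's target within -1 to 1 (fully open at 1, half-way at 0, shut at -1). A call has 1 to 20 rows; each row is the pose to reach, as a shift and turn from the pose commanded when the call began, along the tool's axes at that moment; what a row does not reach only later rows make up. A row lasts 1/8 s, in which the tool goes at most 62.5 mm and 10.7 degrees, less where a joint would pass 70% of its speed; a pose out of reach is approached as far as the arm can. A call with a gripper value outside its range is refused whole. The fingers move at their own pace and stop on an object; "force" is the grip in N (left out, the last holds). Time passes only in rows, so rows that repeat a pose let the fingers close. It gives the time, the measured TCP pose, the force and the opening at its end, in the units of the state.
- status.state(): the state, without advancing time (a new reading comes with each control period).
- viewer.grab_frame(name): name is "scene" or "top"; returns the picture (420x560x3 uint8, red, green, blue); there is no depth.
- viewer.get_calibration(name): a dict with "camera_matrix" (3x3 intrinsics, pixels), "eye" and "rotation" of the camera in the world. Camera axes: x right, y down, z forward; pixel columns grow to the right and rows downward; lengths in mm; the calibration is good to about 2 mm. A picture is of the moment at which its call begins. get_calibration takes no time and is no camera call.
- env.job_done(): hands the job in, once; it reports no verdict.
The state is a dict: "time_s": time; "qpos": joint angles; "qvel": joint speeds; "effort": joint torques, N m; "ee_pos": TCP position; "ee_rot": TCP orientation; "force": force on the tool from outside, world axes, zero at the start; "torque": the same for the moment, N m; "gripper_width": finger opening in mm.
Only numpy, scipy, OpenCV 4.12 (cv2) and the standard library are available. Lean on these libraries where they do the work, as an engineer would, in place of code of your own. Each camera call takes 0.05 s, during which the arm holds its last target.

### The job

Two metal torches lie clipped on wooden racks on the workshop table, both switched off. Switch the short one on: slide its switch by the small ridge, towards the lens, all the way over its click until it stays there. Leave the long torch switched off.

Things in the scene. Friction and masses are not known exactly. Their poses are not given: they have to be found in the camera images.
- short_switch_ridge (a point): Centre of the top edge of the SHORT torch's switch ridge; moves with the switch. Ridge: grey, upright faces, 6 mm thick along the torch, 18 wide across, 6 high, on a grey plate flush in a black housing (52 x 26 mm, flat top 68 mm above the table). x axis: along the torch from tail to lens, the ON direction, within 50 degrees of straight ahead of the robot; z up. Top is free behind the ridge.
- short_switch (a joint): Short torch's switch, m: 0 off (ridge 7 mm to the tail side of mid-torch), 0.014 fully on (7 mm to the lens side). Starts within 1 mm of off. A detent resists the first half (about 5 N at first), then pulls it on and holds it. Torch: metal tube 130 mm long, 38 thick, 54 at the lens head, lying fixed on a wooden rack; the head rises to 70 mm above the table from 37 mm ahead of mid-torch.
- long_switch_ridge (a point): The same point on the LONG torch, to be left off. Same tube, head, switch, height and axes, but 240 mm long, with the switch 48 mm ahead of its middle, nearer the head. One torch lies on the left of the table, the other on the right, either way round.
- long_switch (a joint): Slide switch of the long torch, m: 0 is off, 0.014 is on (towards the lens). It starts off (within 1 mm) and must stay off.
There are look-alikes about, which are no part of the job. What is shaped like the part that bears long_switch_ridge but yellow is not meant.

How it is judged (in metres and radians):
At the end, for the whole second after the job is handed in: The short torch's switch rests on, at least 10.5 mm of its 14 mm towards the lens, and the long torch's switch is still off (under 3.5 mm) (value of joint short_switch above 0.0105 m and value of joint long_switch below 0.0035 m and velocity of joint short_switch below 0.005 m/s); the robot touches nothing.
It fails at once if the long torch's switch is moved more than 5 mm towards on (value of joint long_switch above 0.005 m).
It also fails if it takes over 32 s, if anything falls off the work surface, if the arm or the gripper's body presses on something with over 40 N, if the wrist force passes 120 N, or if a joint passes its speed limit or range.

## Working session

There is one attempt and no reset: what is moved stays moved. The work goes in short steps, Python scripts to look and compute and a tool call to move; the robot and the scene stay as the last step left them, time stands still between calls to the robot, and variables do not carry over. Pictures are saved under pics/ and viewed, and the job is handed in when it is done.

Besides the shell and the picture viewer there is one more tool, called by a JSON object that holds its "fn" and its "kwargs". move_arm: Moves the arm, as the interface text tells. Its arguments: {"type":"object","properties":{"moves":{"type":"array","items":{"type":"array"}},"force":{"type":"number"}},"required":["moves"]}

```bash
mkdir -p pics
python3 - <<'E'
from workcell import status, viewer
import cv2
print(status.state())
for n in("scene","top"):
    f=viewer.grab_frame(n); cv2.imwrite(f"pics/{n}0.png",f[:,:,::-1]); cv2.imwrite(f"pics/{n}0r.png",f[:,:,::-1])
    print(viewer.get_calibration(n))
E
```

```text
{'time_s': 0.0, 'qpos': array([-7.27645407e+01,  1.83520602e+01,  8.97079333e+01,  2.82354909e-05,
        7.20431796e+01, -1.14360366e+00]), 'qvel': array([-0.04986535, -0.07416724, -0.00703264, -0.09801705, -0.003896  ,
        0.02148511]), 'effort': array([ 4.42449837e-04, -4.12471175e+01, -2.31975245e+01,  7.27488846e-02,
        4.56984679e-02, -1.61383764e-04]), 'ee_pos': array([ 181.21081511, -545.3050674 ,  291.40560534]), 'ee_rot': array([-91.15851134,  89.8968269 , 107.22054288]), 'force': array([ 0.25897685, -0.49468585, -0.04936316]), 'torque': array([-0.07308647, -0.06037513,  0.03120647]), 'gripper_width': 91.12261495694415}
{'camera_matrix': array([[402.54914985,   0.        , 274.02652203],
       [  0.        , 402.54914985, 205.51983375],
       [  0.        ,   0.        ,   1.        ]]), 'eye': array([ 712.29938899, -366.29267733,  540.55120759]), 'rotation': array([-137.77444873,   -0.67477006,   34.98930511])}
{'camera_matrix': array([[538.32116691,   0.        , 281.50848006],
       [  0.        , 538.32116691, 205.29422894],
       [  0.        ,   0.        ,   1.        ]]), 'eye': array([ 380.81748689,   -1.99361653, 1171.43232126]), 'rotation': array([-176.1095531 ,    0.43036823,  -90.14750581])}
```

View pics/scene0.png

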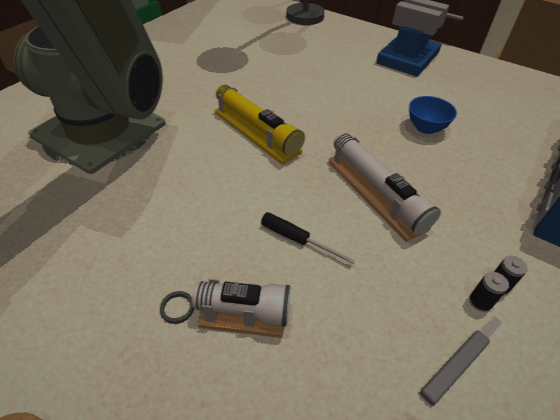

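View pics/top0.png

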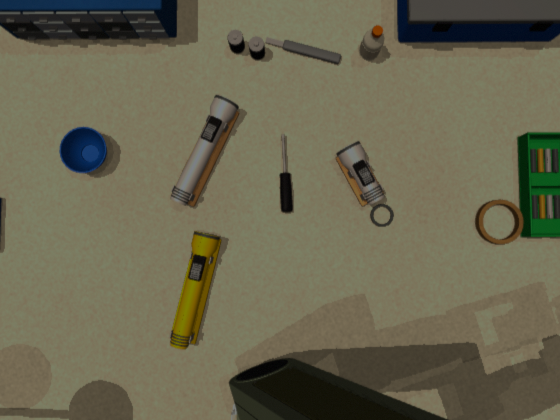

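The scene view shows the short torch at about (245,300), the long grey one at about (390,185) and a yellow decoy. In the top view the short torch is at about (362,173). Next I'll enlarge both.

```bash
cat > h.py <<'E'
import numpy as np, cv2
from scipy.spatial.transform import Rotation as R
from workcell import status, viewer
def ray(n,u,v,z):
    c=viewer.get_calibration(n); K=c['camera_matrix']; r=R.from_euler('xyz',c['rotation'],degrees=True).as_matrix()
    d=r@np.linalg.inv(K)@np.array([u,v,1.]); return c['eye']+d*(z-c['eye'][2])/d[2]
def crop(f,x,y,w,h,s,out):
    cv2.imwrite(out,cv2.convertScaleAbs(cv2.resize(f[y:y+h,x:x+w,::-1],None,fx=s,fy=s,interpolation=cv2.INTER_CUBIC),alpha=1.4))
E
python3 - <<'E'
from h import *
crop(cv2.imread('pics/top0.png')[:,:,::-1],325,130,70,80,7,'pics/tc.png')
crop(cv2.imread('pics/scene0.png')[:,:,::-1],190,265,110,75,7,'pics/sc.png')
E
```

```text
(no output)
```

View pics/tc.png

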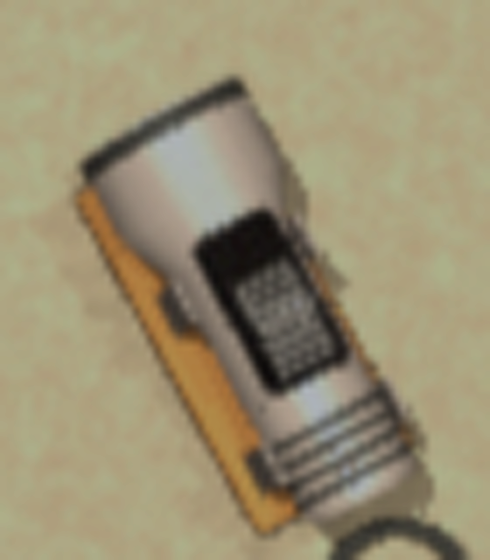

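View pics/sc.png

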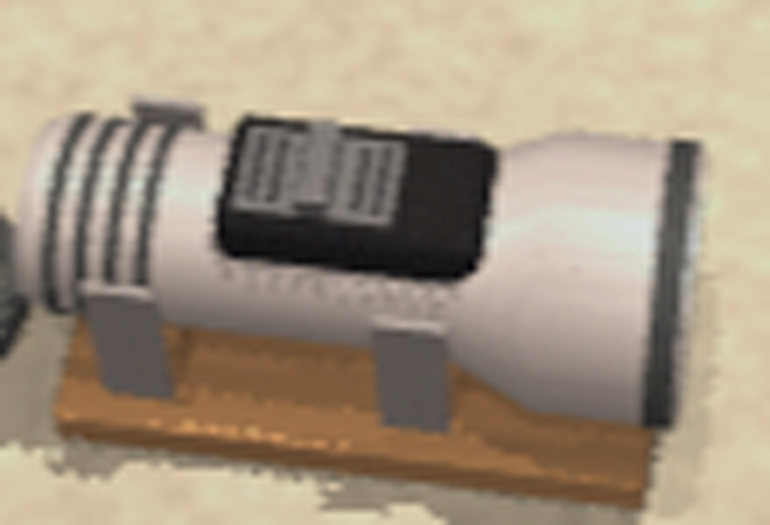

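Run:
```python
from h import *
def t(X,Y,z): return ray('top',(X+.5)/7-.5+325,(Y+.5)/7-.5+130,z)
def s(X,Y,z): return ray('scene',(X+.5)/7-.5+190,(Y+.5)/7-.5+265,z)
c=[t(*p,68) for p in [(197,243),(268,208),(348,357),(277,393)]]
for p in c: print(p.round(1))
m=sum(c)/4; a=(c[0]+c[1]-c[2]-c[3]); print('ctr',m.round(1),'yaw',np.degrees(np.arctan2(a[1],a[0])))
h=[t(*p,43) for p in [(85,172),(240,85)]]; d=h[1]-h[0];print('lensface',h, np.degrees(np.arctan2(d[1],d[0]))+90)
pc=[t(*p,68) for p in [(235,290),(290,260),(333,350),(282,380)]]; print('plate',(sum(pc)/4).round(1))
print('scene plate', [s(*p,68).round(1) for p in [(247,125),(407,142),(390,225),(237,205)]], )
print('ridge',s(322,122,74).round(1),s(312,205,74).round(1))
print('housing scene',[s(*p,68).round(1) for p in [(245,115),(497,145),(485,245),(222,225)]])
```

```text
[ 540.2 -141.    68. ]
[ 550.6 -162.1   68. ]
[ 506.3 -185.    68. ]
[ 495.7 -164.    68. ]
ctr [ 523.2 -163.    68. ] yaw 27.349009233757673
lensface [array([ 565.559902  , -110.65376215,   43.        ]), array([ 591.90958284, -157.72128435,   43.        ])] 29.241290249124233
plate [ 517.3 -166.6   68. ]
scene plate [array([ 497.3, -165.1,   68. ]), array([ 524.7, -150.2,   68. ]), array([ 533. , -166.3,   68. ]), array([ 506.9, -179.6,   68. ])]
ridge [ 511.3 -158.9   74. ] [ 520.9 -173.9   74. ]
housing scene [array([ 495.6, -163.6,   68. ]), array([ 539.2, -140.8,   68. ]), array([ 550. , -159.3,   68. ]), array([ 507.3, -184.5,   68. ])]
```

```bash
cat >> h.py <<'E'
def plan(target,yaw,cmd=None,rot=None):
    s=status.state(); p=s['ee_pos'] if cmd is None else np.array(cmd)
    Rm=R.from_euler('xyz',s['ee_rot'] if rot is None else rot,degrees=True).as_matrix()
    a=np.array([np.cos(np.radians(yaw)),np.sin(np.radians(yaw)),0])
    al=np.degrees(np.arctan2(a@Rm[:,2],a@Rm[:,1]))
    print('shift cm',(Rm.T@(np.array(target)-p)/10).round(3),'turn deg',al,'rad',np.radians(al), 'q6',s['qpos'][5]); print(Rm.round(3))
E
python3 - <<'E'
from h import *
a=np.array([np.cos(np.radians(28)),np.sin(np.radians(28)),0])
g=np.array([516.3,-166.2,0]); t=g-24*a+[0,0,210]; print(t)
plan(t,28,[181.314,-545.674,292.276])
E
```

```text
[ 495.10925777 -177.46731751  210.        ]
shift cm [  8.267 -25.034 -41.389] turn deg -99.61888588558556 rad -1.7386775558719751 q6 -1.1455717427688714
[[-0.     0.315 -0.949]
 [ 0.001 -0.949 -0.315]
 [-1.    -0.002 -0.   ]]
```

{"fn": "move_arm", "kwargs": {"moves": [[[0.8,-2.5,-4.1],-0.17,-1],[[1.6,-5,-8.2],-0.34,-1],[[2.4,-7.5,-12.4],-0.5,-1],[[3.2,-10,-16.5],-0.66,-1],[[4,-12.5,-20.6],-0.84,-1],[[4.8,-15,-24.8],-1.0,-1],[[5.6,-17.5,-29],-1.17,-1],[[6.4,-20,-33],-1.34,-1],[[7.2,-22.5,-37.2],-1.5,-1],[[8.27,-25.03,-41.39],-1.66,-1],[[8.27,-25.03,-41.39],-1.739,-1],[[8.27,-25.03,-41.39],-1.739,-1],[[8.27,-25.03,-41.39],-1.739,-1],[[8.27,-25.03,-41.39],-1.739,-1]], "force": 20}}

```text
time_s: 1.85
ee_pos: [494.9, -178.2, 209.7]
ee_rot: [25.7, 90.0, -36.4]
force: [-0.4, 0.2, -0.3]
gripper_width: 0.7
```

Run:
```python
from h import *
s=status.state();print(s)
f=viewer.grab_frame('scene'); crop(f,120,160,260,200,3,'pics/s1.png')
a=np.array([np.cos(np.radians(28)),np.sin(np.radians(28)),0])
plan(np.array([516.3,-166.2,149])-24*a,28)
```

```text
{'time_s': 1.85, 'qpos': array([-2.10500168e+01,  1.78518669e+01,  1.03178404e+02, -4.68880936e-03,
        5.89550891e+01, -4.89620659e+01]), 'qvel': array([ 0.04372954, -0.04694178, -0.04433893,  0.05881392, -0.08774809,
       -0.09125979]), 'effort': array([ 1.40057397e-01, -3.79843497e+01, -2.04886168e+01,  2.68545770e-02,
        8.11928906e-02,  5.26080068e-03]), 'ee_pos': array([ 494.85574472, -178.15016518,  209.69073649]), 'ee_rot': array([ 25.69141389,  89.98481872, -36.3941195 ]), 'force': array([-0.40077292,  0.15547289, -0.27901011]), 'torque': array([ 0.02110258, -0.10201467,  0.02743455]), 'gripper_width': 0.7312367905457537}
shift cm [ 6.072  0.048 -0.051] turn deg -0.07113688134631609 rad -0.0012415727990937524 q6 -48.97267595071564
[[ 0.     0.884  0.468]
 [-0.     0.468 -0.884]
 [-1.     0.     0.   ]]
```

View pics/s1.png

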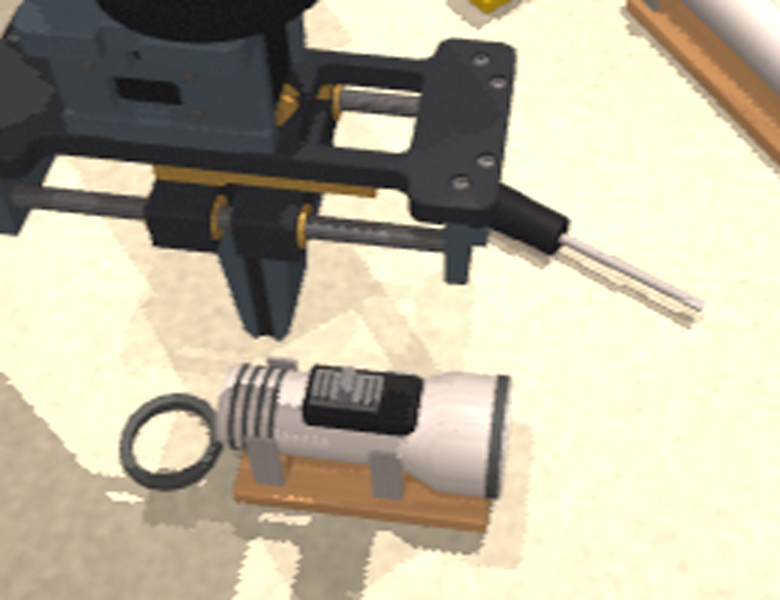

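The closed fingers taper to a narrow tip at about (265,335) in the crop. They are lined up behind the ridge, which is at (348,385). I'll lower them next.

{"fn": "move_arm", "kwargs": {"moves": [[[2,0.03,-0.05],0,-1],[[4,0.05,-0.05],0,-1],[[5,0.05,-0.05],0,-1],[[5.6,0.05,-0.05],0,-1],[[6.0,0.05,-0.05],0,-1],[[6.0,0.05,-0.05],0,-1],[[6.0,0.05,-0.05],0,-1]]}}

```text
time_s: 2.78
ee_pos: [495.7, -177.1, 150.0]
ee_rot: [36.4, 89.9, -25.5]
force: [-0.6, -0.1, 0.2]
gripper_width: 0.7
```

Run:
```python
from h import *
f=viewer.grab_frame('scene'); crop(f,170,240,130,100,6,'pics/s2.png')
```

```text
(no output)
```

View pics/s2.png

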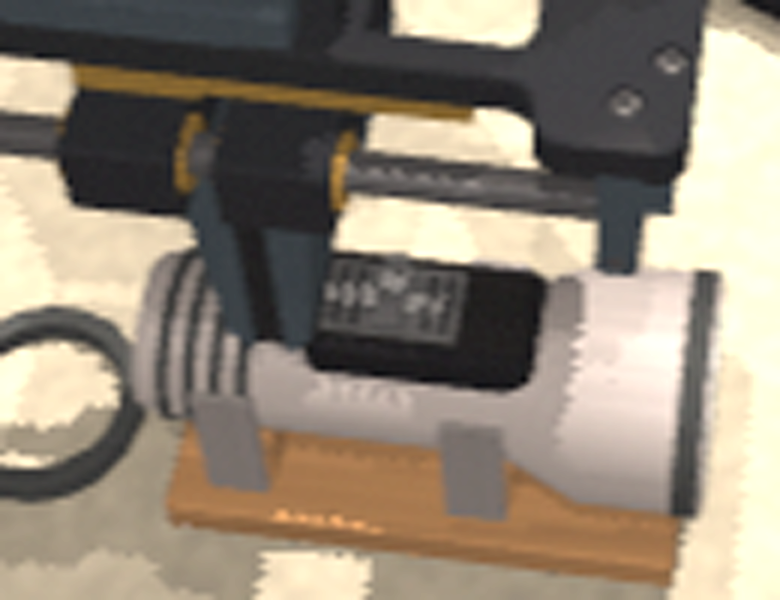

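The tip stands just behind the housing's tail edge, at about (310,340), and the ridge is ahead of it at about (395,280). I'll lower it 1.5 mm and creep forward.

{"fn": "move_arm", "kwargs": {"moves": [[[0.15,0,0],0,-1],[[0.15,0.2,0],0,-1],[[0.15,0.4,0],0,-1],[[0.15,0.6,0],0,-1],[[0.15,0.8,0],0,-1],[[0.15,1.0,0],0,-1],[[0.15,1.0,0],0,-1]]}}

```text
time_s: 3.7
ee_pos: [504.4, -172.2, 148.0]
ee_rot: [10.8, 90.0, -51.1]
force: [-0.3, 0.2, -0.2]
gripper_width: 0.2
```

Run:
```python
from h import *
f=viewer.grab_frame('scene'); crop(f,170,240,130,100,6,'pics/s3.png'); print(status.state()['force'])
```

```text
[ 0.08888934 -0.28854887 -0.28961781]
```

View pics/s3.png

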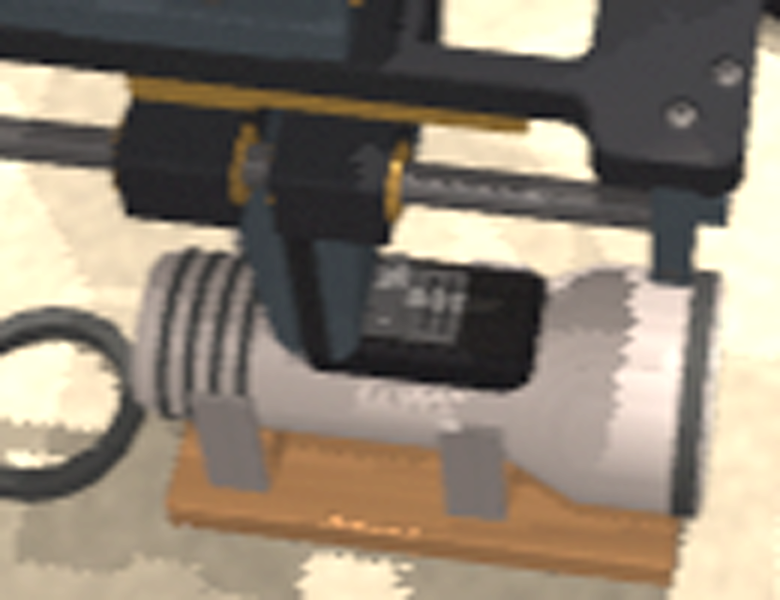

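{"fn": "move_arm", "kwargs": {"moves": [[[0,0.1,0],0,-1],[[0,0.2,0],0,-1],[[0,0.3,0],0,-1],[[0,0.4,0],0,-1],[[0,0.5,0],0,-1],[[0,0.6,0],0,-1],[[0,0.7,0],0,-1],[[0,0.7,0],0,-1]]}}

```text
time_s: 4.75
ee_pos: [510.8, -168.7, 148.0]
ee_rot: [83.4, 90.0, 21.5]
force: [-1.9, -1.0, -0.2]
gripper_width: 0.6
```

Run:
```python
from h import *
f=viewer.grab_frame('scene'); crop(f,170,240,130,100,6,'pics/s4.png'); print(status.state()['force'])
```

```text
[-1.11894273 -1.08912314  0.07530455]
```

View pics/s4.png

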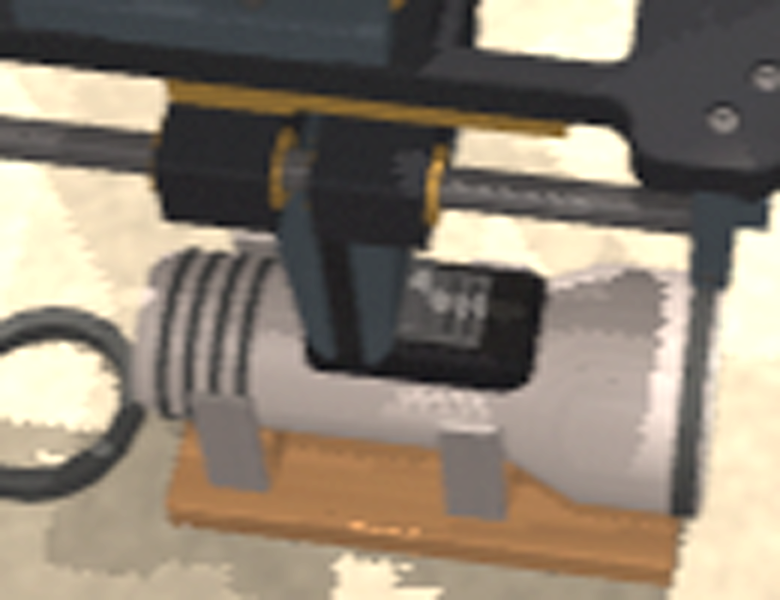

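The plate's front edge moved from about 465 to 488 px, with a light opposing force, so the ridge is moving. I'll keep pushing.

{"fn": "move_arm", "kwargs": {"moves": [[[0,0.1,0],0,-1],[[0,0.2,0],0,-1],[[0,0.3,0],0,-1],[[0,0.4,0],0,-1],[[0,0.5,0],0,-1],[[0,0.6,0],0,-1],[[0,0.7,0],0,-1],[[0,0.8,0],0,-1],[[0,0.8,0],0,-1]]}}

```text
time_s: 5.92
ee_pos: [517.5, -165.2, 148.0]
ee_rot: [6.3, 90.0, -55.7]
force: [0.1, -0.1, 0.0]
gripper_width: 0.4
```

Run:
```python
from h import *
f=viewer.grab_frame('scene'); crop(f,170,240,130,100,6,'pics/s5.png'); print(status.state()['force'])
```

```text
[ 0.77204531 -0.15409091  0.00928799]
```

View pics/s5.png

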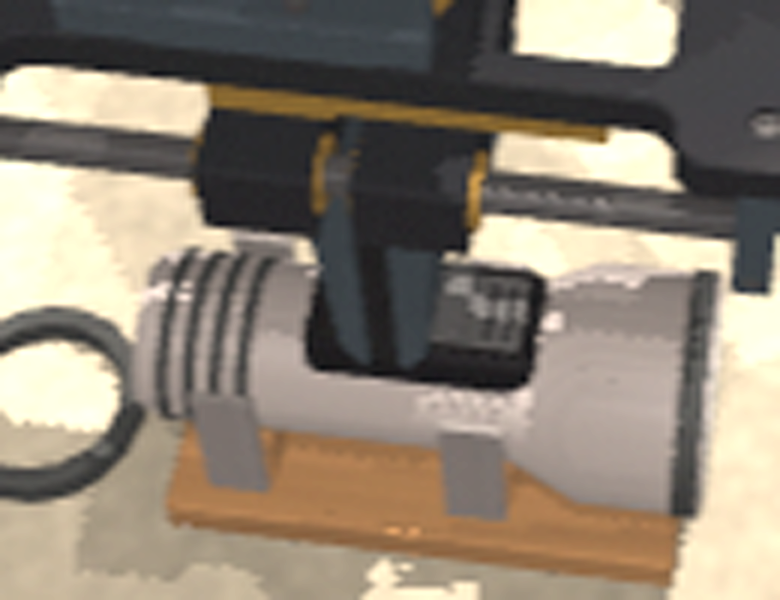

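The plate's front edge is now at about 528 px, close to the lens end of the housing, and the force has dropped to zero: it clicked over. I'll back off and lift to check.

{"fn": "move_arm", "kwargs": {"moves": [[[0,-0.5,0],0,-1],[[0,-1.0,0],0,-1],[[-1,-1.2,0],0,-1],[[-4,-1.5,0],0,-1],[[-8,-4,0],0,-1],[[-12,-8,0],0,-1],[[-12,-12,0],0,-1],[[-12,-12,0],0,-1],[[-12,-12,0],0,-1],[[-12,-12,0],0,-1]]}}

```text
time_s: 7.22
ee_pos: [412.2, -221.3, 267.9]
ee_rot: [149.3, 90.0, 87.4]
force: [-0.6, 0.5, 0.2]
gripper_width: 0.3
```

Run:
```python
from h import *
f=viewer.grab_frame('scene'); 
A=f[240:340,170:300]; B=f[130:230,320:450]
cv2.imwrite('pics/s6.png',cv2.convertScaleAbs(cv2.resize(np.hstack([A,B])[:,:,::-1],None,fx=3,fy=3,interpolation=cv2.INTER_CUBIC),alpha=1.3))
o=cv2.imread('pics/scene0.png')
d=cv2.absdiff(o,np.ascontiguousarray(f[:,:,::-1]))[165:205,380:420]; print('long diff',d.max()); s=status.state();print(s['force'],s['time_s'],s['qvel'].round(2))
```

```text
long diff 18
[ 0.61033988 -0.52161659 -0.01042856] 7.275 [ 0.01  0.18  0.2  -0.22 -0.   -0.08]
```

View pics/s6.png

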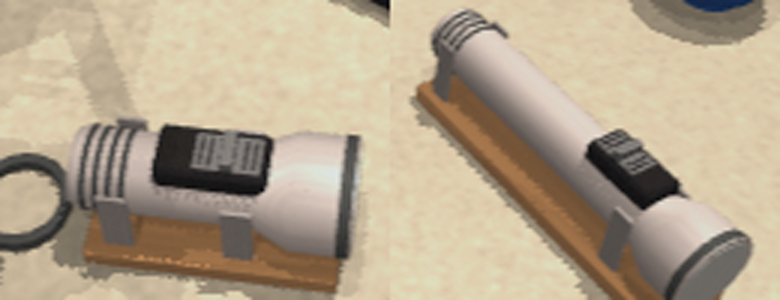

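The short torch's plate now sits at the lens end of its housing (front edge at about 265, ridge at about 230). The long torch's plate is still at the tail end, and the arm is clear of everything.

```bash
python3 -c "
from workcell import env
print(env.job_done())"
```

```text
the job is handed in; nothing more can be done
None
```

The short torch is switched on and the long torch is still off. I pushed the short torch's ridge towards the lens with the closed fingertips until it clicked over, then backed the arm off and handed the job in at about 7.3 s.

- **Short torch:** I read about 2 N against the push, and it fell to zero after the click. In the last picture its switch plate stays at the lens end of the housing with the arm clear. I judged this from the picture; I did not measure the joint value.
- **Long torch:** Its switch looks unchanged from the first picture, with only small pixel differences (18 of 255 at most).
- **Arm:** The force reading at the end was noise only (under 1 N), and no check failed or disagreed.

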